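# Set and lock the depth stop on a plaster cast

### The arm

A 7-joint arm with a two-finger parallel gripper is mounted at the origin on a cart in front of the work surface, level with it; the furniture and walls round the work are solid. World frame = base frame: x ahead of the robot, y to its left, z up, the work surface at z = 0. Lengths are in m, angles in rad, forces in N, time in s.
With the tool pointing down it reaches from about 0.4 to 0.85 m from the base axis. Payload 4.5 kg.
Tool frame: the origin (TCP) lies midway between the tips of the shut fingers; the grasp point (between the pads) lies 19 mm behind it; x points along the fingers, y is the direction in which the jaws open and shut, and the axes are right-handed (so a half turn about x gives the same grasp; the last joint's range is limited). The gripper opens to 88 mm and grips with 3 to 60 N. Pads are 18 mm wide; open, the fingers measure 123 mm over their backs; the gripper's body (75 mm by 187 mm) begins 45 mm behind the grasp point.
Start: joints at [-1.18, 0.689, -0.195, 1.565, 0.157, 0.902, -0.215], TCP at [0.218, 0.586, 0.239] pointing down, gripper open.
Joint ranges: [-3.01, 3.01], [-0.46, 2.08], [-1.47, 1.51], [0.13, 2.56], [-1, 4.14], [0.04, 2.09], [-2.66, 2.66]. Speed limits (rad/s): [2.57, 2.57, 3.14, 3.14, 3.14, 3.14, 3.14].

### API

Orientations are given as a unit quaternion [x, y, z, w].
In Python, from plant import get_state, imaging, r gives the robot as it stands.
- The arm moves only by the tool send_rows, never from a script. Its arguments are lists of equal length, an entry for each row: "linear": the shift along the tool's x, y, z in m, a list of three; "twist": the turn about the tool's x in rad. In form: {"linear": [[tx, ty, tz], ...], "twist": [twist, ...]}. A call has 1 to 20 rows; each row shifts and turns the commanded pose from where the row before left it, along the tool's axes as they then stand; what a row does not reach is not made up. A row lasts 1/8 s, in which the tool goes at most 62.5 mm and 10.7 degrees, less where a joint would pass 70% of its speed; a pose out of reach is approached as far as the arm can. A call is refused whole if a number of a shift passes 0.0625 or a number of a turn 0.188, either way. A call with a gripper value outside its range is refused whole. "jaw" is the closure, from 0 (fully open) to 1 (shut), set as the call begins (left out, the last holds). The fingers move at their own pace and stop on an object; "newtons" is the grip in N (left out, the last holds). Time passes only in rows, so rows that do not move let the fingers close. It gives the time, the measured TCP pose, the force and the opening at its end, in the units of the state.
- get_state(): the state, without advancing time (a new reading comes with each control period).
- imaging.snapshot(name): name is "scene" or "top" or "wrist"; returns a dict with "frame" (384x512x3 uint8, red, green, blue), "fovy" (degrees; the focal length in pixels is half the picture's height over the tangent of half this angle, whatever the lens; pixels are square), "cx", "cy" (the principal point, pixels), "rvec" (rotation vector, rad) and "tvec" (3), from world to camera coordinates, as OpenCV has them. Camera axes: x right, y down, z forward; pixel columns grow to the right and rows downward; lengths in m; the calibration is good to about 2 mm. A picture is of the moment at which its call begins. There is no depth.
- r.finish_job(): hands the job in, once; it reports no verdict.
The state is a dict: "clock": time; "q": joint angles; "qd": joint speeds; "joint_torque": joint torques, N m; "tool_pos": TCP position; "eef_rot": TCP orientation; "contact_force": force on the tool from outside, world axes, zero at the start; "moment": the same for the moment, N m; "opening": opening from 0.0 (shut) to 1.0 (fully open).
Only numpy, scipy, OpenCV 4.12 (cv2) and the standard library are available. Lean on these libraries where they do the work, as an engineer would, in place of code of your own. Each camera call takes 0.05 s, during which the arm holds its last target. There are 200 camera calls.

### The job

Set the depth stop of the small grey stand to the plaster cast that lies under it: lower the rod by its knob until its foot rests on the cast, pressing only gently so that the plaster is not chipped. Then lock the rod there by swinging the lever by its upright post clockwise, seen from above, fully home, with the foot still touching the cast, and let go of everything. Do not shift the cast or disturb the loose things lying near the stand.

Things in the scene. Friction and masses are not known exactly. Their poses are not given: they have to be found in the camera images.
- stand: Grey depth-stop stand, fixed to the bench. Origin: underside of base, on the rod's axis; z up, +x towards its column, +y towards the lever's pivot. Base x -70 to +85, y -55 to +55, 12 mm thick. Column 24 mm thick at x +58, 152 high; its clamp 44 x 52 mm, z 95 to 135. Head round the rod: x -21 to +19, y -21 to +45, z 95 to 135; a small lug on it at y -11 reaches 149 mm.
- depth_rod: Upright 12 mm steel rod sliding in the head; black knob on top, 26 mm wide, 24 high. Origin: centre of knob top, 215-235 mm above the bench, 179-206 when the foot touches. Stays where left; 1.5-4 N lowers it. Its foot, 14 mm wide with a firm black rubber nose (12 N per mm), sits on a fine thread: tip 149-171 mm below the origin, different each time, not measured: feel for it. Over 20 N on the cast chips it.
- lock_lever (a joint): Angle (rad) of the cam lever on the head: 0 = arm along the stand's -x; grows clockwise from above, arm swinging towards the stand's +y; home at its end stop 1.40, where the cam clamps the rod. Starts at 0 to 0.3, stays where left; about 2 N at the post turns it, up to 6 N over the last part. Vertical pivot at stand x 0, y +20 mm.
- lever_post (a point): Centre of the top of the upright black post at the lever's end, 75 mm from the pivot. Post 12 mm thick; top 181 mm above the bench, clear for 34 mm below that; under it a steel arm 13 mm wide, 8 thick, underside at 138 mm.
- cast: Off-white plaster block 48 x 48 x 20 mm with drafted sides and a nearly even top, loose on the base plate (12 mm above the bench) under the rod, within 8 mm of its axis. Origin: centre of underside, z up.
- spare_blank: Bystander: another off-white plaster blank, 40 x 55 x 16 mm, on the bench to the right of the stand. Origin: centre of its underside.
- pin_tin: Bystander: upright round tin, 57 mm wide, 72 mm high, to the left of the stand. Origin: centre of its underside.
- wrench: Bystander: flat open-ended wrench, 105 x 23 x 6 mm, on the bench to the left. Origin: centre of its underside.
- loop_tool: Bystander: thin wooden-handled loop tool, 169 x 19 x 9 mm, on the bench to the right. Origin: centre of its underside.

How it is judged:
On the way, in this order (a step that is already met when the one before it is completed fails the run):
1. the rod's foot rests on the cast while the lever is still open (contact force between depth_rod and cast above 0.5 N and value of joint lock_lever below 0.6 rad), for 0.2 s.
2. the lever is home with the foot still on the cast (contact force between depth_rod and cast above 0.5 N and value of joint lock_lever above 1.25 rad), for 0.2 s.
At the end, for the whole second after the job is handed in: The rod's foot rests on the cast (contact force above 0.5 N), the lever is home (above 1.25 rad of 1.40), the cast lies flat within 8 mm of where it was, and the rod is at rest (all of step 2 and distance of cast from where it was at the start of the episode below 0.008 m and angle between cast's own z axis and vertical below 0.1 rad and linear speed of depth_rod below 0.01 m/s); the robot touches nothing.
It fails at once if the foot presses the plaster cast with more than 20 N (contact force between depth_rod and cast above 20 N).
It fails at once if the cast is shifted by more than 8 mm (distance of cast from where it was at the start of the episode above 0.008 m).
It fails at once if a bystander is moved by more than 20 mm (distance of any of spare_blank, pin_tin, wrench, loop_tool from where it was at the start of the episode above 0.02 m).
It also fails if it takes over 48 s, if anything falls off the work surface, if the arm or the gripper's body presses on something with over 40 N, if the wrist force passes 120 N, or if a joint passes its speed limit or range.

## Working session

There is one attempt and no reset: what is moved stays moved. The work goes in short steps, Python scripts to look and compute and a tool call to move; the robot and the scene stay as the last step left them, time stands still between calls to the robot, and variables do not carry over. Pictures are saved under pics/ and viewed, and the job is handed in when it is done.

Besides the shell and the picture viewer there is one more tool, called as name([rows], argument=value, ...), one row to a line, values as JSON. send_rows: Moves the arm, as the interface text tells. Its arguments: {"type":"object","properties":{"linear":{"type":"array","items":{"type":"array","items":{"type":"number"}}},"twist":{"type":"array","items":{"type":"number"}},"jaw":{"type":"number"},"newtons":{"type":"number"}},"required":["linear","twist"]}

```bash
mkdir -p pics; ls
python3 - <<'E'
from plant import get_state, imaging, r
import cv2, json, numpy as np
s=get_state(); print({k:np.round(v,3).tolist() for k,v in s.items()})
import pickle
for n in ["scene","top"]:
    d=imaging.snapshot(n); cv2.imwrite(f"pics/{n}0.png",cv2.cvtColor(d["frame"],cv2.COLOR_RGB2BGR)); pickle.dump(d,open(f"{n}0.pkl","wb"))
    print(n,d["fovy"],d["cx"],d["cy"],d["rvec"],d["tvec"])
E
```

```text
pics
{'clock': 0.0, 'q': [-1.18, 0.69, -0.195, 1.566, 0.157, 0.902, -0.215], 'qd': [-0.001, 0.0, 0.0, 0.002, 0.002, -0.0, 0.0], 'joint_torque': [0.0, -52.758, -1.267, -15.342, -0.053, 0.006, 0.0], 'tool_pos': [0.218, 0.585, 0.238], 'eef_rot': [0.125, 0.696, -0.126, 0.696], 'contact_force': [-0.01, 0.072, 0.342], 'moment': [0.04, -0.018, -0.001], 'opening': 1.001}
scene 50.88780494199761 253.25339104827196 195.28560853104443 [ 1.84512805 -1.01170835  0.62533019] [-0.26046159  0.32111045  0.82105511]
top 48.10875863269141 260.34775854648615 194.1041009610786 [ 2.14831778 -2.11220906  0.20005216] [-0.00739721  0.49434573  1.14015749]
```

View pics/scene0.png

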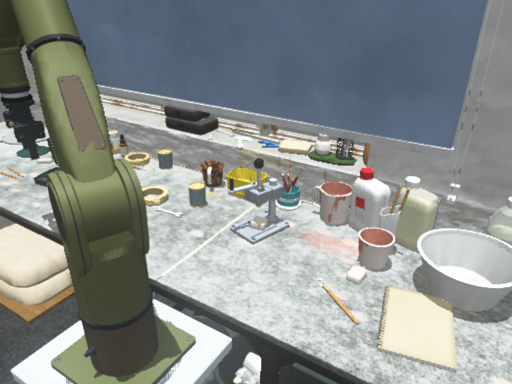

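View pics/top0.png

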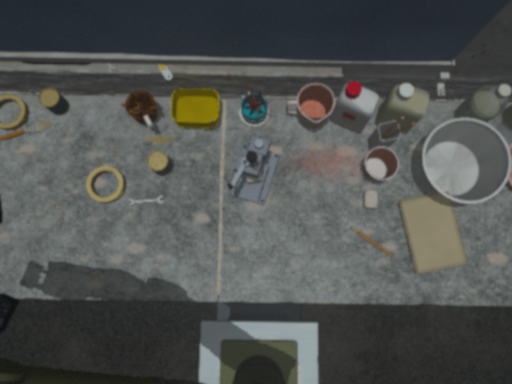

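```bash
cat > h.py <<'E'
import cv2, numpy as np
def cam(d):
    f=192/np.tan(np.radians(d["fovy"])/2)
    R=cv2.Rodrigues(np.array(d["rvec"],float))[0]; t=np.array(d["tvec"],float)
    return f,R,t
def ray(d,u,v,z):
    f,R,t=cam(d); c=-R.T@t; w=R.T@np.array([(u-d["cx"])/f,(v-d["cy"])/f,1]); return c+w*(z-c[2])/w[2]
def proj(d,p):
    f,R,t=cam(d); q=R@np.array(p)+t; return q[:2]/q[2]*f+[d["cx"],d["cy"]]
def tri(obs):
    A=np.zeros((3,3));b=np.zeros(3)
    for d,u,v in obs:
        f,R,t=cam(d); c=-R.T@t; w=R.T@np.array([(u-d["cx"])/f,(v-d["cy"])/f,1]); w/=np.linalg.norm(w)
        P=np.eye(3)-np.outer(w,w); A+=P; b+=P@c
    return np.linalg.solve(A,b)
def crop(d,x0,y0,x1,y1,k,name):
    im=cv2.resize(d["frame"][y0:y1,x0:x1],None,fx=k,fy=k,interpolation=cv2.INTER_CUBIC)
    cv2.imwrite(name,cv2.cvtColor(im,cv2.COLOR_RGB2BGR))
E
python3 - <<'E'
import pickle
from h import *
t=pickle.load(open("top0.pkl","rb"));s=pickle.load(open("scene0.pkl","rb"))
crop(t,220,125,292,215,6,"pics/tc.png"); crop(s,220,145,310,250,5.5,"pics/sc.png")
print(ray(t,258,170,0.0))
E
```

```text
[0.57319525 0.00865465 0.        ]
```

View pics/tc.png

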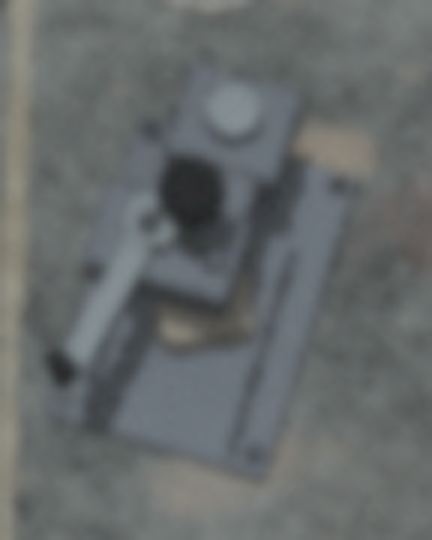

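View pics/sc.png

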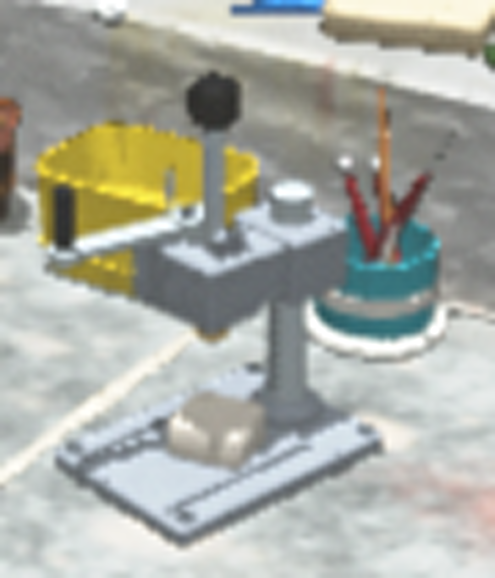

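Run:
```python
import pickle
from h import *
t=pickle.load(open("top0.pkl","rb"));s=pickle.load(open("scene0.pkl","rb"))
T=lambda x,y:(220+(x-2.5)/6,125+(y-2.5)/6)
S=lambda x,y:(220+(x-2.2)/5.5,145+(y-2.2)/5.5)
k=tri([(t,*T(191,190)),(s,*S(213,100))]);p=tri([(t,*T(62,365)),(s,*S(64,188))]);c=tri([(t,*T(233,108)),(s,*S(292,187))])
print("knob",k,"post",p,"col",c)
print("post z.181",ray(t,*T(62,366),.175),ray(s,*S(64,188),.181),"col",ray(t,*T(233,108),.152),ray(s,*S(292,188),.152))
print("base corners",[ray(t,*T(*q),.012).round(4) for q in [(265,475),(352,185),(60,412)]])
print("base corners s",[ray(s,*S(*q),.012).round(4) for q in [(182,535),(381,432),(58,460),(255,370)]])
```

```text
knob [0.55309577 0.02530314 0.22004523] post [0.48957607 0.07644502 0.18152311] col [0.60828072 0.00865677 0.15318316]
post z.181 [0.49058158 0.07673381 0.175     ] [0.49037277 0.07722569 0.181     ] col [0.60861768 0.00869654 0.152     ] [0.60943206 0.0092272  0.152     ]
base corners [array([ 0.4729, -0.0092,  0.012 ]), array([ 0.6145, -0.0489,  0.012 ]), array([0.5013, 0.0879, 0.012 ])]
base corners s [array([ 0.4672, -0.0105,  0.012 ]), array([ 0.6164, -0.0493,  0.012 ]), array([0.4928, 0.087 , 0.012 ]), array([0.6389, 0.0471, 0.012 ])]
```

```bash
cat >> h.py <<'E'
from scipy.spatial.transform import Rotation as Ro
def tool(target,s):
    "shift in tool axes to reach world target, and jaw yaw (deg)"
    R=Ro.from_quat(s["eef_rot"]).as_matrix(); y=R[:,1]
    return (R.T@(np.array(target)-s["tool_pos"])).round(4), np.degrees(np.arctan2(y[1],y[0])).round(1), R.round(3).tolist()
E
python3 - <<'E'
from h import *
from plant import get_state
print(tool([.5525,.0245,.255],get_state()))
E
```

```text
(array([-0.0163, -0.4086,  0.5091]), np.float64(69.6), [[-0.0, 0.349, 0.937], [-0.002, 0.937, -0.349], [-1.0, -0.002, 0.0]])
```

send_rows([
  [-0.02,-0.01,0.012],
  [-0.01,-0.027,0.034],
  [0,-0.027,0.034],
  [0,-0.027,0.034],
  [0,-0.027,0.034],
  [0,-0.027,0.034],
  [0,-0.027,0.034],
  [0,-0.027,0.034],
  [0,-0.027,0.034],
  [0,-0.027,0.034],
  [0,-0.027,0.034],
  [0,-0.027,0.034],
  [0,-0.027,0.034],
  [0,-0.027,0.034],
  [0,-0.027,0.034],
  [0,-0.0206,0.0211],
  [0,0,0],
  [0,0,0],
], twist=[0,0,0,0,0,0,0,0,0,0,0,0,0,0,0,0,0,0], jaw=1, newtons=20)

```text
clock: 2.35
tool_pos: [0.552, 0.0258, 0.2694]
eef_rot: [0.126, 0.696, -0.125, 0.696]
contact_force: [-0.7, -0.1, -0.3]
opening: 0.005
```

Run:
```python
import pickle
from h import *
from plant import get_state, imaging
s=get_state();print(s["tool_pos"],s["contact_force"],s["opening"],tool([.5525,.0245,.255],s)[:2])
for n in ["wrist","scene"]:
    d=imaging.snapshot(n); pickle.dump(d,open(n+"1.pkl","wb"))
    print(proj(d,[.5525,.0245,.230]),proj(d,[.5525,.0245,.032]))
    if n=="wrist": crop(d,0,0,512,384,1.5,"pics/w1.png")
    else: crop(d,200,120,330,260,5,"pics/s1.png")
```

```text
[0.55201463 0.02584492 0.26940119] [-0.72658085 -0.11730457 -0.33691013] 0.005276678283535165 (array([ 0.0144, -0.0011,  0.0009]), np.float64(69.6))
[250.98973718 221.85120456] [251.31305692 154.82512637]
[258.75885747 159.61732101] [257.99920288 219.83869542]
```

View pics/w1.png

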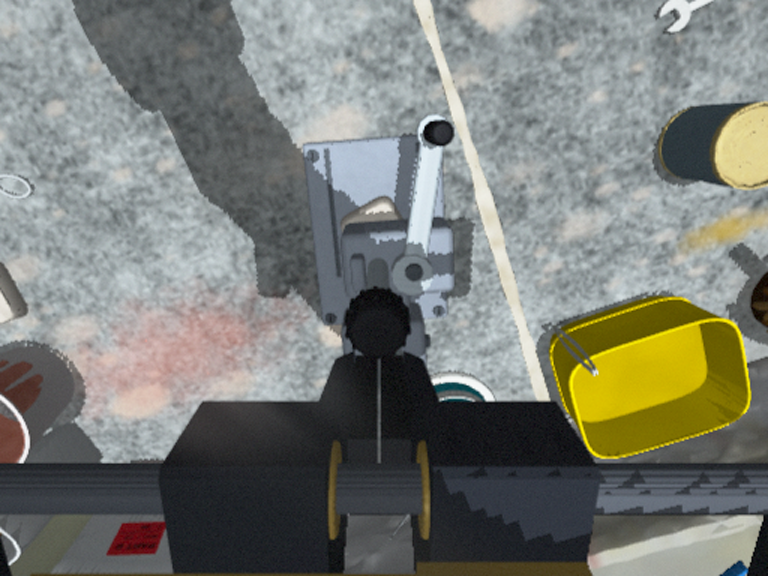

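View pics/s1.png

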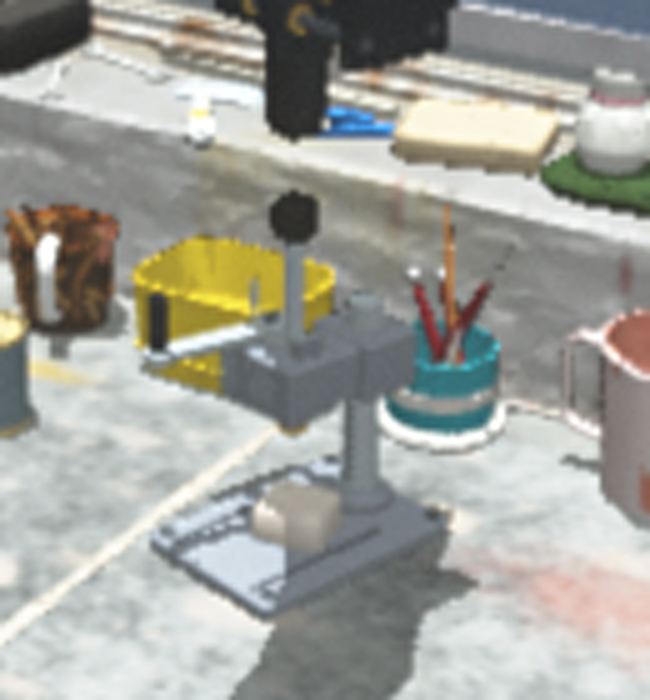

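Run:
```python
import pickle
from h import *
w=pickle.load(open("wrist1.pkl","rb"));s=pickle.load(open("scene1.pkl","rb"))
print(ray(w,252,216.7,.22),ray(w,292,87,.181),ray(w,274,179.7,.15))
for z in np.arange(.055,.09,.005): print(z,proj(s,[.5525,.0245,z]))
print(tri([(s,259,163.0),(w,252,216.7)]))
g=cv2.cvtColor(w["frame"],cv2.COLOR_RGB2GRAY)
m=(g[70:110,270:315]<45).astype(np.uint8); M=cv2.moments(m,True); print(M["m10"]/M["m00"]+270,M["m01"]/M["m00"]+70,M["m00"])
```

```text
[0.55342345 0.02482589 0.22      ] [0.48896662 0.07773202 0.181     ] [0.55574145 0.04367663 0.15      ]
0.055 [258.08169066 213.2995032 ]
0.06 [258.09981025 211.86307836]
0.065 [258.11799762 210.42128039]
0.06999999999999999 [258.13625315 208.97407908]
0.07499999999999998 [258.15457723 207.52144401]
0.07999999999999999 [258.17297023 206.06334452]
0.08499999999999999 [258.19143255 204.5997497 ]
[0.55389431 0.02457406 0.21908678]
290.52941176470586 88.15032679738562 153.0
```

send_rows([
  [0.012,-0.0007,0.0013],
  [0.012,0,0],
  [0.006,0,0],
  [0.003,0,0],
  [0.002,0,0],
  [0.002,0,0],
  [0.002,0,0],
  [0.002,0,0],
  [0.002,0,0],
  [0.002,0,0],
  [0.002,0,0],
  [0.002,0,0],
  [0.002,0,0],
  [0.002,0,0],
  [0.002,0,0],
  [0,0,0],
], twist=[0,0,0,0,0,0,0,0,0,0,0,0,0,0,0,0])

```text
clock: 4.45
tool_pos: [0.5533, 0.0239, 0.2134]
eef_rot: [0.125, 0.696, -0.125, 0.696]
contact_force: [-0.0, 0.5, 0.5]
opening: 0.007
```

Run:
```python
import pickle
from h import *
from plant import get_state, imaging
s=get_state();print(s["tool_pos"],s["contact_force"],s["moment"])
d=imaging.snapshot("scene"); pickle.dump(d,open("scene2.pkl","wb"))
crop(d,200,140,330,260,6,"pics/s2.png")
```

```text
[0.55333157 0.02388379 0.2133936 ] [-0.01297024  0.45441438  0.47500533] [ 0.08068141  0.00943944 -0.00604033]
```

View pics/s2.png

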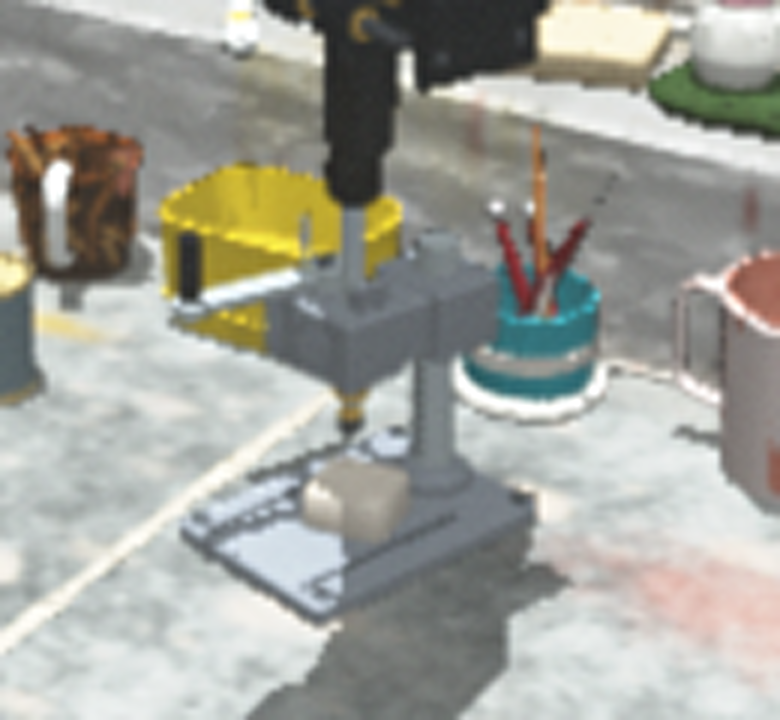

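send_rows([
  [0.002,0,0.0],
  [0.002,0.0006,0],
  [0.002,0,0],
  [0.002,0,0],
  [0.002,0,0],
  [0.002,0,0],
  [0.002,0,0],
  [0.002,0,0],
  [0.002,0,0],
  [0,0,0],
  [0,0,0],
], twist=[0,0,0,0,0,0,0,0,0,0,0])

```text
clock: 5.88
tool_pos: [0.5541, 0.0249, 0.1957]
eef_rot: [0.126, 0.696, -0.125, 0.696]
contact_force: [-0.4, -0.2, -0.9]
opening: 0.004
```

Run:
```python
import pickle
from h import *
from plant import get_state, imaging
s=get_state();print(s["tool_pos"],s["contact_force"],s["moment"])
d=imaging.snapshot("scene"); pickle.dump(d,open("scene3.pkl","wb"))
crop(d,225,175,290,250,10,"pics/s3.png")
```

```text
[0.55412666 0.02488518 0.19568872] [-0.43594441 -0.24217209 -0.87353311] [ 0.00918653  0.01090046 -0.01801206]
```

View pics/s3.png

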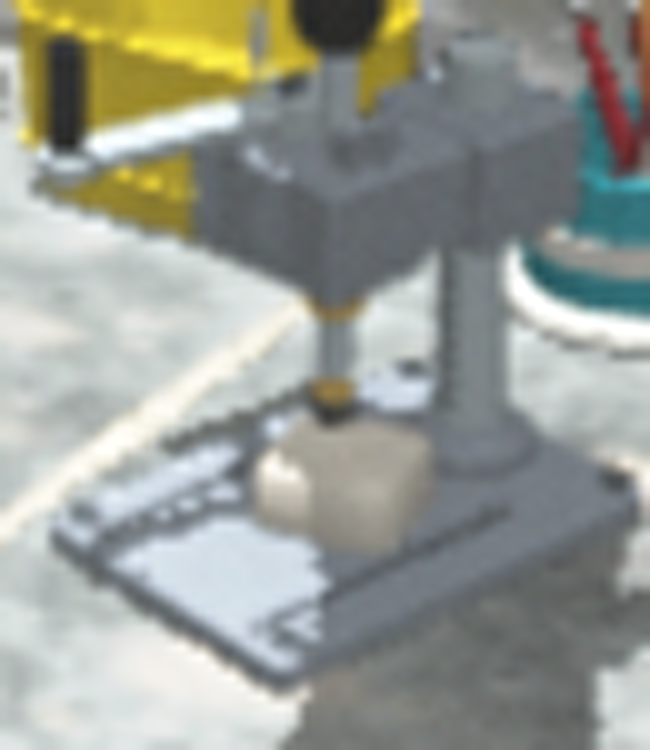

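send_rows([
  [0.001,0,0],
  [0.001,0,0],
  [0.001,0,0],
  [0.001,0,0],
], twist=[0,0,0,0])

```text
clock: 6.42
tool_pos: [0.5541, 0.0248, 0.1918]
eef_rot: [0.126, 0.696, -0.125, 0.696]
contact_force: [0.4, 0.8, 2.0]
opening: 0.003
```

send_rows([
  [0.0005,0,0],
  [0.0005,0,0],
], twist=[0,0])

```text
clock: 6.68
tool_pos: [0.5541, 0.0247, 0.1908]
eef_rot: [0.126, 0.696, -0.125, 0.696]
contact_force: [1.1, 1.0, 2.2]
opening: 0.005
```

send_rows([
  [0.0005,0,0],
  [0.0005,0,0],
], twist=[0,0])

```text
clock: 6.92
tool_pos: [0.554, 0.0245, 0.1897]
eef_rot: [0.126, 0.696, -0.125, 0.696]
contact_force: [1.0, 1.1, 2.5]
opening: 0.005
```

send_rows([
  [0.0005,0,0],
  [0.0003,0,0],
], twist=[0,0])

```text
clock: 7.18
tool_pos: [0.5539, 0.0244, 0.1889]
eef_rot: [0.126, 0.696, -0.125, 0.696]
contact_force: [1.4, 1.6, 1.7]
opening: 0.003
```

send_rows([
  [0.0004,0,0],
  [0.0004,0,0],
], twist=[0,0])

```text
clock: 7.42
tool_pos: [0.5539, 0.0244, 0.1881]
eef_rot: [0.125, 0.696, -0.125, 0.696]
contact_force: [1.9, 1.7, 1.6]
opening: 0.004
```

Run:
```python
import pickle
from h import *
from plant import get_state, imaging
s=get_state();print(s["tool_pos"],s["contact_force"],s["moment"])
d=imaging.snapshot("scene")
crop(d,225,175,290,250,10,"pics/s4.png")
```

```text
[0.55386828 0.02442666 0.18812024] [1.89720356 1.65821476 1.58790416] [ 0.23688973 -0.26409981  0.00636779]
```

View pics/s4.png

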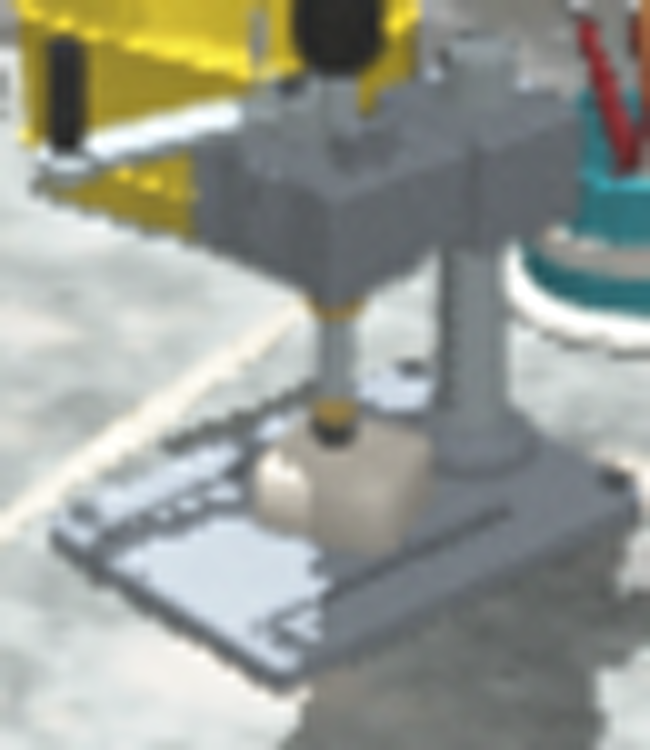

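send_rows([
  [0.0004,0,0],
  [0.0004,0,0],
], twist=[0,0])

```text
clock: 7.72
tool_pos: [0.5538, 0.0244, 0.1873]
eef_rot: [0.125, 0.696, -0.125, 0.696]
contact_force: [1.3, 2.3, 2.3]
opening: 0.003
```

send_rows([
  [0.0004,0,0],
  [0.0004,0,0],
], twist=[0,0])

```text
clock: 7.98
tool_pos: [0.5538, 0.0244, 0.1865]
eef_rot: [0.126, 0.696, -0.125, 0.696]
contact_force: [2.0, 0.1, 1.9]
opening: 0.008
```

send_rows([
  [0.0004,0,0],
  [0.0004,0,0],
], twist=[0,0])

```text
clock: 8.22
tool_pos: [0.5538, 0.0244, 0.1859]
eef_rot: [0.125, 0.696, -0.125, 0.696]
contact_force: [0.3, 0.6, 4.2]
opening: 0.008
```

send_rows([
  [0.0002,0,0],
  [0,0,0],
], twist=[0,0])

```text
clock: 8.48
tool_pos: [0.5538, 0.0244, 0.1857]
eef_rot: [0.125, 0.696, -0.125, 0.696]
contact_force: [-0.5, 0.7, 6.0]
opening: 0.006
```

send_rows([
  [0.0002,0,0],
  [0,0,0],
  [0,0,0],
], twist=[0,0,0])

```text
clock: 8.85
tool_pos: [0.5538, 0.0244, 0.1856]
eef_rot: [0.125, 0.696, -0.125, 0.696]
contact_force: [0.4, 0.2, 5.3]
opening: 0.006
```

send_rows([
  [-0.003,0,0],
  [-0.008,0,0],
  [-0.03,0,0],
  [-0.03,0,0],
  [0,0.009,-0.0263],
  [0,0.009,-0.0263],
  [0,0.009,-0.0263],
  [0.015,0,0],
  [0.015,0,0],
  [0,0,0],
  [0,0,0],
], twist=[0,0,0,0,0,0,0,0,0,0,0], jaw=0.55)

```text
clock: 10.22
tool_pos: [0.4895, 0.0772, 0.2268]
eef_rot: [0.126, 0.696, -0.125, 0.696]
contact_force: [-0.4, -0.1, 1.2]
opening: 0.452
```

Run:
```python
import pickle
from h import *
from plant import get_state, imaging
s=get_state();print(s["tool_pos"],s["contact_force"],s["opening"])
d=imaging.snapshot("wrist");pickle.dump(d,open("wrist2.pkl","wb"))
print(proj(d,[.4893,.0772,.181]))
crop(d,0,0,512,384,1.5,"pics/w5.png")
d=imaging.snapshot("scene")
crop(d,205,135,290,250,5.2,"pics/s5.png")
```

```text
[0.48950942 0.07724236 0.22679318] [-0.40072362 -0.06256035  1.17256154] 0.4517207144731713
[252.6233129  216.11427987]
```

View pics/w5.png

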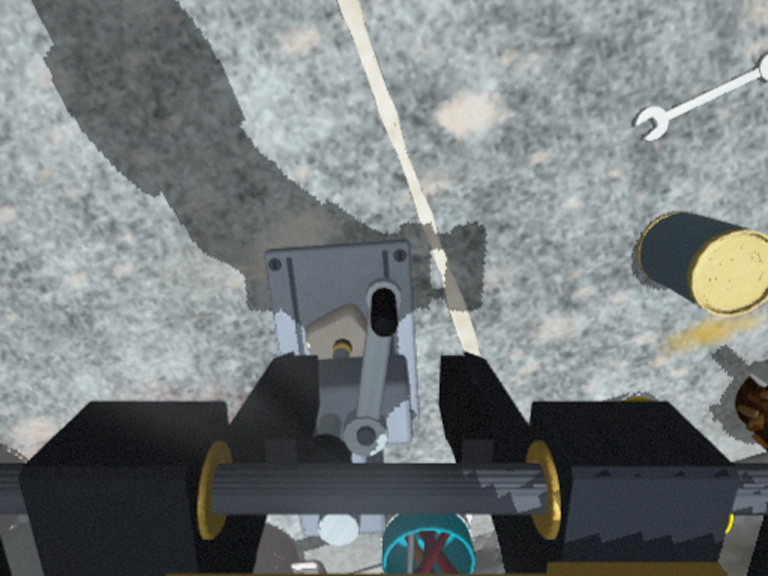

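View pics/s5.png

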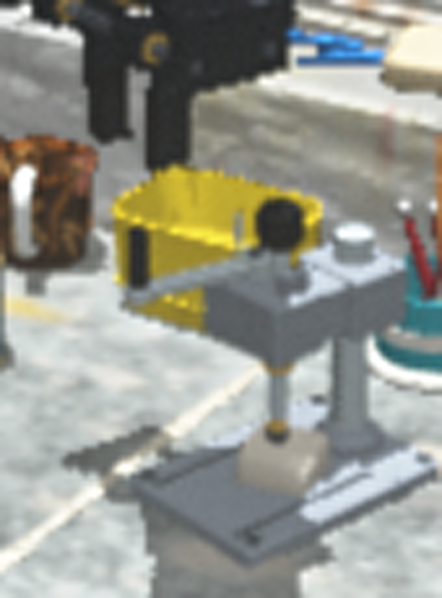

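send_rows([
  [0.02,0,0],
  [0.02,0,0],
  [0.02,0,0],
  [0.01,0,0],
  [0,0,0],
  [0,0,0],
  [0,0,0],
], twist=[0.05,0.05,0,0,0,0,0])

```text
clock: 11.2
tool_pos: [0.4898, 0.0774, 0.157]
eef_rot: [0.16, 0.688, -0.16, 0.689]
contact_force: [0.1, -0.4, 0.4]
opening: 0.451
```

send_rows([
  [0,0,0],
  [0,0,0],
  [0,0,0],
  [0,0,0],
  [0,0,0],
], twist=[0,0,0,0,0], jaw=0.81)

```text
clock: 11.82
tool_pos: [0.4893, 0.0773, 0.1563]
eef_rot: [0.16, 0.689, -0.16, 0.689]
contact_force: [0.1, -0.3, 0.0]
opening: 0.189
```

Run:
```python
from h import *
from plant import get_state, imaging
s=get_state();print(s["tool_pos"],s["contact_force"],s["opening"],tool([.5575,.0438,.156],s)[:2])
d=imaging.snapshot("scene")
crop(d,205,135,290,250,5.2,"pics/s6.png")
d=imaging.snapshot("wrist")
crop(d,120,150,390,384,2,"pics/w6.png")
```

```text
[0.4893001  0.07729946 0.1562914 ] [ 0.14661585 -0.32952347  0.03016738] 0.18920132959429783 (array([0.0003, 0.    , 0.076 ]), np.float64(63.8))
```

View pics/s6.png

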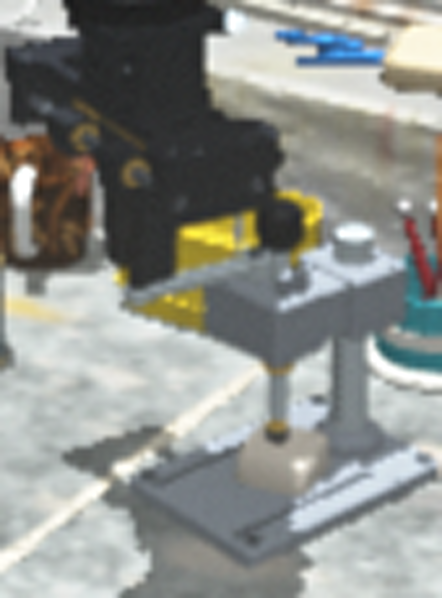

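View pics/w6.png

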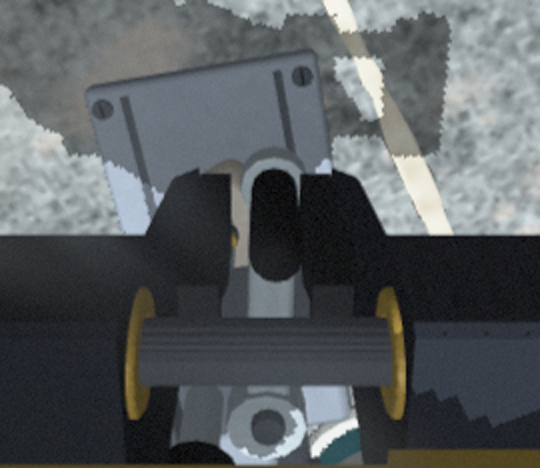

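send_rows([
  [0,0.00375,0.0001],
  [0,0.00375,0.0001],
  [0,0.00375,0.0001],
  [0,0.00375,0.0001],
  [0,0.00375,0.0001],
  [0,0.00375,0.0001],
  [0,0.00375,0.0001],
  [0,0.00375,0.0001],
  [0,0.00375,0.0001],
  [0,0.00375,0.0001],
  [0,0.00375,0.0001],
  [0,0.00375,0.0001],
  [0,0.00375,0.0001],
  [0,0.00375,0.0001],
], twist=[0.05,0.05,0.05,0.05,0.05,0.05,0.05,0.05,0.05,0.05,0.05,0.05,0.05,0.05])

```text
clock: 13.68
tool_pos: [0.5266, 0.1132, 0.1562]
eef_rot: [0.388, 0.592, -0.387, 0.591]
contact_force: [-2.2, 1.2, 0.4]
opening: 0.19
```

Run:
```python
from h import *
from plant import get_state, imaging
s=get_state();print(s["tool_pos"],s["contact_force"],s["opening"],s["q"],tool([.5575,.0438,.156],s)[:2])
d=imaging.snapshot("scene")
crop(d,205,135,290,250,5.2,"pics/s7.png")
d=imaging.snapshot("wrist")
crop(d,120,150,390,384,2,"pics/w7.png")
```

```text
[0.52659438 0.11316846 0.15623399] [-2.20741592  1.21679262  0.37076402] 0.18967488572681176 [-0.32286695  0.69754886  0.04266025  1.91312375 -0.05470031  0.53220441
  0.16790719] (array([0.0002, 0.0006, 0.0759]), np.float64(23.5))
```

View pics/s7.png

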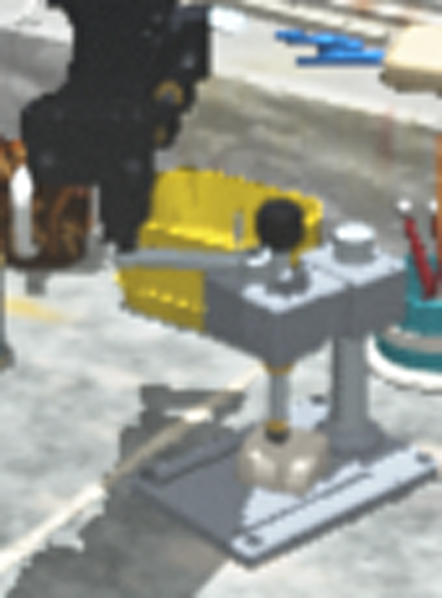

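View pics/w7.png

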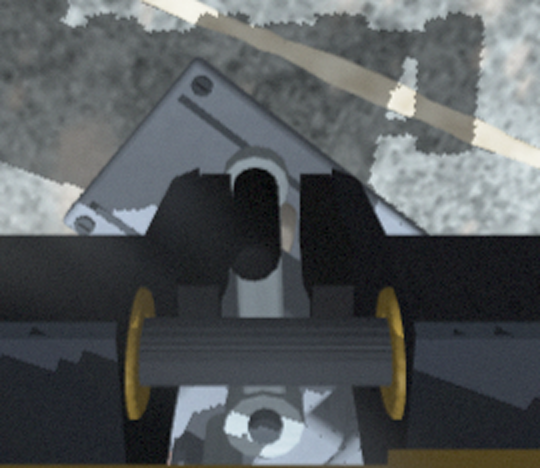

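send_rows([
  [0,0.00375,0.0001],
  [0,0.00375,0.0001],
  [0,0.00375,0.0001],
  [0,0.00375,0.0001],
  [0,0.00375,0.0001],
  [0,0.00375,0.0001],
  [0,0.00375,0.0001],
  [0,0.00375,0.0001],
  [0,0,0],
], twist=[0.05,0.05,0.05,0.05,0.05,0.05,0.05,0.05,0])

```text
clock: 14.9
tool_pos: [0.5564, 0.1193, 0.1563]
eef_rot: [0.497, 0.503, -0.496, 0.504]
contact_force: [-1.1, 0.6, 0.3]
opening: 0.194
```

send_rows([
  [0,0.0022,0.0001],
  [0,0.0022,0.0001],
  [0,0,0],
], twist=[0.03,0.03,0])

```text
clock: 15.28
tool_pos: [0.5603, 0.1192, 0.1563]
eef_rot: [0.512, 0.488, -0.511, 0.488]
contact_force: [-2.7, 1.5, 0.2]
opening: 0.19
```

send_rows([
  [0,0.0022,0.0001],
  [0,0,0],
], twist=[0.03,0])

```text
clock: 15.52
tool_pos: [0.5625, 0.119, 0.1563]
eef_rot: [0.519, 0.481, -0.518, 0.481]
contact_force: [-1.3, 1.5, -0.1]
opening: 0.19
```

send_rows([
  [0,0.0015,0],
  [0,0.0015,0],
  [0,0,0],
], twist=[0.02,0.02,0])

```text
clock: 15.9
tool_pos: [0.5655, 0.1187, 0.1563]
eef_rot: [0.528, 0.47, -0.528, 0.47]
contact_force: [-2.1, 1.8, 0.1]
opening: 0.187
```

send_rows([
  [0,0.0015,0],
  [0,0,0],
], twist=[0.02,0])

```text
clock: 16.15
tool_pos: [0.5669, 0.1184, 0.1563]
eef_rot: [0.533, 0.465, -0.533, 0.465]
contact_force: [-2.2, 1.8, -0.4]
opening: 0.185
```

send_rows([
  [0,0.001,0],
  [0,0.001,0],
  [0,0,0],
], twist=[0.013,0.013,0])

```text
clock: 16.52
tool_pos: [0.568, 0.1182, 0.1562]
eef_rot: [-0.538, -0.458, 0.539, -0.458]
contact_force: [-3.7, 3.0, 1.7]
opening: 0.189
```

Run:
```python
from h import *
from plant import get_state, imaging
s=get_state();print(s["tool_pos"],s["contact_force"],s["opening"],tool([.5575,.0438,.156],s)[:2])
d=imaging.snapshot("wrist")
crop(d,120,150,390,384,2,"pics/w8.png")
d=imaging.snapshot("scene")
crop(d,205,135,290,250,5.2,"pics/s8.png")
```

```text
[0.56803252 0.11819986 0.15623183] [-3.66205888  3.02659684  1.70814535] 0.1891975697312875 (array([0.0002, 0.0016, 0.0751]), np.float64(-9.3))
```

View pics/w8.png

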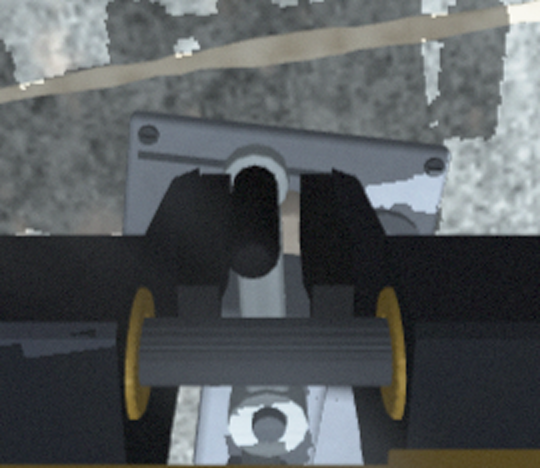

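View pics/s8.png

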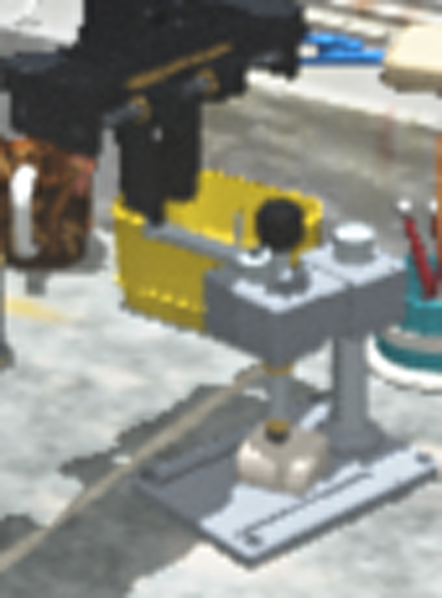

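send_rows([
  [0,0.001,0],
  [0,0.0005,0],
  [0,0,0],
], twist=[0.01,0,0])

```text
clock: 17.0
tool_pos: [0.5681, 0.1181, 0.1561]
eef_rot: [-0.54, -0.456, 0.542, -0.454]
contact_force: [-7.1, 3.2, 4.1]
opening: 0.187
```

send_rows([
  [0,0.001,0],
  [0,0.001,0],
  [0,0,0],
], twist=[0,0,0])

```text
clock: 17.38
tool_pos: [0.5683, 0.1181, 0.156]
eef_rot: [-0.539, -0.457, 0.543, -0.453]
contact_force: [-10.6, 3.1, 7.3]
opening: 0.19
```

send_rows([
  [0,-0.003,0],
  [0,-0.0025,0],
  [0,0,0],
], twist=[0,0,0])

```text
clock: 17.75
tool_pos: [0.5677, 0.1175, 0.1565]
eef_rot: [0.542, 0.454, -0.541, 0.456]
contact_force: [-0.5, 0.4, -0.6]
opening: 0.188
```

send_rows([
  [0,0,0],
  [0,0,0],
  [0,0,0],
  [-0.01,0,0],
  [-0.03,0,0],
  [-0.03,0,0],
  [-0.03,0,0],
  [0,0,-0.04],
  [0,0,-0.04],
  [0,0,-0.04],
  [0,0,0],
  [0,0,0],
], twist=[0,0,0,0,0,0,0,0,0,0,0,0], jaw=0.6)

```text
clock: 19.25
tool_pos: [0.5873, 0.2355, 0.2567]
eef_rot: [-0.541, -0.455, 0.541, -0.455]
contact_force: [-0.4, 0.5, -0.2]
opening: 0.4
```

Run:
```python
from h import *
from plant import get_state, imaging
s=get_state();print(s["tool_pos"],s["contact_force"],s["opening"])
d=imaging.snapshot("top")
crop(d,220,125,292,215,6,"pics/t9.png")
# predicted post top px vs lever angle
for a in (1.2,1.3,1.4):
    ph=np.radians(164.7)-a
    print(a,((proj(d,[.5575+.075*np.cos(ph),.0438+.075*np.sin(ph),.178])-[220,125])*6+2.5).round())
d=imaging.snapshot("scene")
crop(d,205,135,290,250,5.2,"pics/s9.png")
for a in (1.2,1.3,1.4):
    ph=np.radians(164.7)-a
    print(a,((proj(d,[.5575+.075*np.cos(ph),.0438+.075*np.sin(ph),.178])-[205,135])*5.2+2.1).round())
```

```text
[0.58730441 0.23554362 0.25670423] [-0.36096598  0.54517456 -0.23398838] 0.4001913969168493
1.2 [-35. 222.]
1.3 [-36. 204.]
1.4 [-34. 187.]
1.2 [139. 182.]
1.3 [146. 177.]
1.4 [154. 173.]
```

View pics/t9.png

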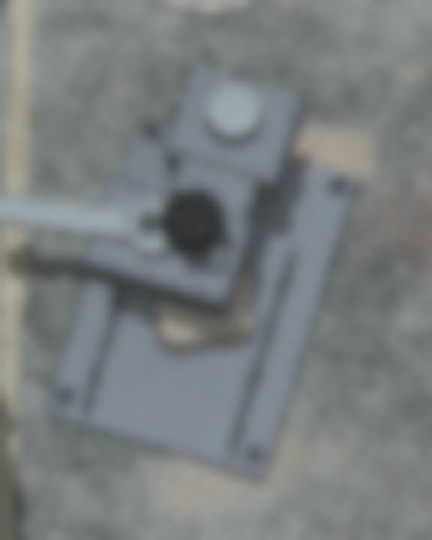

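View pics/s9.png

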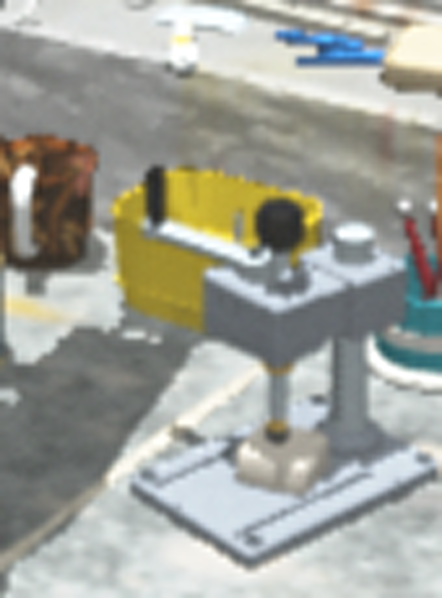

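```bash
python3 -c "
from plant import r
print(r.finish_job())"
```

```text
the job is handed in; nothing more can be done
None
```

The rod is lowered onto the cast, the lever is swung home and the job is handed in. I can't confirm that the foot still presses with over 0.5 N, because nothing measures that force after release.

- **Rod:** I pressed the knob down with the shut fingers in steps of 0.2–0.4 mm near the end. The wrist force rose from about 2 N of sliding friction to 5–6 N at a tool-tip height of 0.186 m. That puts roughly 3–4 N on the plaster.
- **Lever:** I caged the post loosely between the fingers and swung it clockwise along its arc until it stalled at about 11 N. That is above the 6 N the cam needs, so I took it as the end stop. I then backed off, opened the jaws and moved clear.

**Last checks:**
- The scene picture shows the post top where a lever angle of about 1.4 rad predicts it.
- The foot looks seated on the cast, and the cast has not visibly moved.
- The gripper is about 12 cm from the post, with wrist force within noise (under 1 N).
- The run took about 19 s of the 48 s allowed.
- No check failed, but I did not re-measure the bystanders. The arm stayed above their height throughout.

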